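# Blow out a sample flask on the sprung-ring air station

### The arm

A 6-joint arm with a two-finger parallel gripper is mounted at the origin on the work surface; the furniture and walls round the work are solid. World frame = base frame: x ahead of the robot, y to its left, z up, the work surface at z = 0. Lengths are in mm, angles in rad, forces in N, time in s.
With the tool pointing down it reaches from about 350 to 775 mm from the base axis. Payload 7.3 kg.
Tool frame: the origin (TCP) lies midway between the tips of the shut fingers; the grasp point (between the pads) lies 19 mm behind it; z points along the fingers, y is the line along which they close (so a half turn about z gives the same grasp; the last joint's range is limited). The gripper opens to 92 mm and grips with 3 to 60 N. Pads are 19 mm wide; open, the fingers measure 130 mm over their backs; the gripper's body (75 mm by 190 mm) begins 47 mm behind the grasp point.
Start: joints at [1.199, 0.342, 1.524, -0, 1.275, -0.146], TCP at [117.524, 511.696, 226.741] pointing down, gripper open.
Joint ranges: [-2.53, 2.53], [-0.77, 2.02], [0.04, 2.7], [-1, 4.14], [0.28, 2.66], [-3.11, 3.11]. Speed limits (rad/s): [2.57, 2.57, 3.14, 3.14, 3.14, 3.14].

### API

Orientations are given as [roll, pitch, yaw] about the fixed x, y, z axes, in that order (R = Rz(yaw) Ry(pitch) Rx(roll)).
In Python, from plant import bot gives the robot as it stands.
- The arm moves only by the tool jog_arm, never from a script. Its arguments are lists of equal length, an entry for each row: "dp": the shift along the tool's x, y, z in m, a list of three; "twist": the turn about the tool's z in degrees. A call has 1 to 10 rows; each row shifts and turns the commanded pose from where the row before left it, along the tool's axes as they then stand; what a row does not reach is not made up. A row lasts 1/8 s, in which the tool goes at most 62.5 mm and 10.7 degrees, less where a joint would pass 70% of its speed; a pose out of reach is approached as far as the arm can. A call is refused whole if a number of a shift passes 0.0625 or a number of a turn 10.7, either way. A call with a gripper value outside its range is refused whole. "jaw" is the finger opening in m, from 0 to 0.0918, set as the call begins (left out, the last holds). The fingers move at their own pace and stop on an object; the grip force is fixed at half the most. Time passes only in rows, so rows that do not move let the fingers close. It gives the time, the measured TCP pose, the force, the opening and the grip force at its end, in the units of the state.
- bot.get_obs(): the state, without advancing time (a new reading comes with each control period).
- bot.capture(name): name is "scene" or "top"; returns the picture (400x640x3 uint8, blue, green, red); there is no depth.
- bot.camera_params(name): a dict with "fx", "fy", "cx", "cy" (pixels), "R" (3x3) and "t" (3): a world point X has camera coordinates R X + t. Camera axes: x right, y down, z forward; pixel columns grow to the right and rows downward; lengths in mm; the calibration is good to about 2 mm. A picture is of the moment at which its call begins. camera_params takes no time and is no camera call.
- bot.close_job(): hands the job in; it is judged then, once.
Trained networks look in the newest picture that a camera, given by its name, has taken for a name from the list of things; names that differ only in an ending like _2 or _b are one class to them, and where a whole thing is asked for, a point or a joint stands for the part that bears it (a point fixed in the world has none). Each returns a list of dicts, best first, with "confidence" (0 to 1); they miss things now and then, are a little off and sometimes report something else, mostly with a low value. They report only what shows in the picture. A call takes as long as a camera call. They do not tell look-alikes from the thing itself.
- bot.find_in(camera, label): "bbox" ([centre column, centre row, width, height] in pixels, round what is visible of it).
- bot.masks_of(camera, label): "pixels" (400x640 bool, what is visible of it) and "bbox" ([centre column, centre row, width, height] in pixels, round what is visible of it).
The state is a dict: "time": time; "joint_positions": joint angles; "dq": joint speeds; "tau": joint torques, N m; "tool_pos": TCP position; "tcp_rot": TCP orientation; "contact_force": force on the tool from outside, world axes, zero at the start; "moment": the same for the moment, N m; "grip_width": finger opening in mm; "finger_force": force on a finger pad.
Only numpy, scipy, OpenCV 4.12 (cv2) and the standard library are available. Lean on these libraries where they do the work, as an engineer would, in place of code of your own. Each camera call takes 0.05 s, during which the arm holds its last target. There are 200 camera calls.

### The job

Get the amber oil-sample flask blown out with air before it is used: push the green air button on the blow-out station fully down and let it come back up, then take the amber flask out of the draining rack and, still neck down, set it over the air nozzle in the sprung ring and press it down until the ring reaches its stop. Finish while holding the flask there in the gripper, upright and with the ring kept fully down, because the air only blows while the ring is held; leave the other flasks, the marker and the jar as they are.

Things in the scene. Friction and masses are not known exactly. Their poses are not given: they have to be found in the camera images.
- station: Blow-out station, fixed: grey base plate 130 (its x) x 240 (its y) mm, top 12 mm high. At y +58 mm an aluminium valve cup (diameter 76, bore 62, rim 62 mm high, bore floor at 20 mm) with the sprung ring above and the nozzle inside; at y -64 mm a grey switch box 78 x 80 mm, 50 mm high, green button on top; at x +50, y 0 a gauge, 85 mm high. Origin on the bench under the plate's centre, z up.
- ring_seat (a point): Centre of the upper mouth of the sprung ring, on its axis: 90 mm above the bench while the ring is up; moves down with the ring. The ring is a black funnel, 48 mm wide at the top, narrowing over 12 mm of height to a 34 mm hole, in a 76 mm wide steel ring. z up.
- blow_ring (a joint): How far the sprung ring is pressed down, in m: 0 = up, 0.014 = on its stop. It moves straight down in the station and springs back. About 4 N starts it moving and about 10 N holds it at the stop (flask's weight included); an unheld flask (about 1.4 N) sits in it without pressing it down.
- nozzle_tip (a point): Tip of the fixed upright brass air nozzle on the ring's axis; nozzle 8 mm in diameter, tip 56 mm above the bench.
- air_button (a joint): Travel of the round green push button, 28 mm in diameter, in m: 0 = up, 0.006 = fully down. It moves straight down and springs back; about 5 N holds it fully down.
- air_button_top (a point): Centre of the top face of the green button; moves down with the button.
- rack: Steel draining rack, fixed: a sheet 86 (its x) x 300 (its y) mm, its top 62 mm above the bench, with three 35 mm holes in a row at y -95, 0 and +95 mm in its own frame, one flask hanging neck down in each. Origin on the bench under its centre.
- amber_flask: Amber (brown) glass flask, about 140 g, neck down in one hole of the rack. Origin: centre of its mouth, the lowest point; z up its axis to its flat base, which is on top. Neck 28 mm outside, 20 mm inside, from z 0 to 40 mm (hollow only there); 45 degree shoulder to z 52; round body 52 mm in diameter from z 52 to 128; base at z 132. In the rack the mouth is about 19 mm above the bench.
- amber_grip (a point): Point on the amber flask's axis in its body, 100 mm above its mouth and 32 mm below its base: a good height to grip. With the flask resting in the raised ring it is about 140 mm above the bench, with the ring on its stop about 126 mm.
- clear_flask: neck-down sample flask of clear glass, identical to the amber one in shape and size; a bystander that stays hanging in the rack.
- green_flask: neck-down sample flask of green glass, identical to the amber one in shape and size; a bystander that stays hanging in the rack.
- marker: White marker pen with a red band, 18 x 130 mm, lying on the bench; bystander.
- bolt_jar: Empty clear jar with a white cap, 71 mm in diameter, 102 mm high, standing on the bench; bystander. Origin under its centre.
Not all that is in view belongs to the job. What is shaped like the amber_flask but blue, purple or yellow is not meant.

How it is judged:
By the outcome, as a careful person would: the job done as asked, in the order asked, and still so for the second after the job is handed in, while the arm keeps its last pose, push and grip.
It also fails if it takes over 59 s, if anything falls off the work surface, if the arm or the gripper's body presses on something with over 40 N, if the wrist force passes 120 N, or if a joint passes its speed limit or range.

## Working session

There is one attempt and no reset: what is moved stays moved. The work goes in short steps, Python scripts to look and compute and a tool call to move; the robot and the scene stay as the last step left them, time stands still between calls to the robot, and variables do not carry over. Pictures are saved under pics/ and viewed, at most 10 in all, crops included, and the job is handed in when it is done.

Besides the shell and the picture viewer there is one more tool, called after "Call:" as name(argument=value, ...) on one line, values as JSON. jog_arm: Moves the arm, as the interface text tells. Its arguments: {"type":"object","properties":{"dp":{"type":"array"},"twist":{"type":"array"},"jaw":{"type":"number"}},"required":["dp","twist"]}

```bash
mkdir -p pics; python3 - <<'E'
from plant import bot
import cv2,numpy as np
o=bot.get_obs();print({k:np.round(o[k],3).tolist() for k in o})
for c in("scene","top"):
    im=bot.capture(c);cv2.imwrite(f"pics/{c}0.png",im)
    p=bot.camera_params(c);print(c,{k:np.round(p[k],3).tolist() for k in p})
    for l in("amber_flask","air_button","blow_ring","rack","station","clear_flask","green_flask"):
        print(l,[(np.round(d["bbox"]).tolist(),round(d["confidence"],2)) for d in bot.find_in(c,l)[:4]])
E
```

```text
{'time': 0.0, 'joint_positions': [1.199, 0.343, 1.525, 0.0, 1.275, -0.146], 'dq': [0.0, -0.001, -0.0, -0.001, 0.001, -0.002], 'tau': [0.001, -43.124, -24.422, 0.072, 0.056, -0.0], 'tool_pos': [117.348, 511.277, 226.042], 'tcp_rot': [-3.14, -0.0, 2.916], 'contact_force': [0.375, -0.039, -0.544], 'moment': [0.016, -0.042, -0.028], 'finger_force': 0.0, 'grip_width': 91.977}
scene {'fx': 374.162, 'fy': 374.162, 'cx': 311.889, 'cy': 200.812, 'R': [[0.865, -0.502, 0.009], [-0.307, -0.542, -0.782], [0.397, 0.674, -0.623]], 't': [-458.071, 260.9, 760.135]}
amber_flask [([220.0, 168.0, 18.0, 40.0], 0.78), ([301.0, 168.0, 17.0, 30.0], 0.75), ([215.0, 210.0, 25.0, 48.0], 0.73), ([378.0, 302.0, 118.0, 109.0], 0.58)]
air_button [([401.0, 300.0, 12.0, 10.0], 0.74)]
blow_ring [([355.0, 261.0, 37.0, 31.0], 0.84)]
rack [([283.0, 183.0, 92.0, 65.0], 0.75)]
station [([376.0, 304.0, 119.0, 112.0], 0.68)]
clear_flask [([256.0, 146.0, 15.0, 29.0], 0.58)]
green_flask [([278.0, 159.0, 18.0, 31.0], 0.65)]
top {'fx': 410.474, 'fy': 410.474, 'cx': 312.881, 'cy': 194.81, 'R': [[0.028, -0.999, 0.024], [-0.997, -0.029, -0.072], [0.073, -0.022, -0.997]], 't': [14.759, 530.979, 1003.28]}
amber_flask [([259.0, 272.0, 27.0, 33.0], 0.96), ([178.0, 240.0, 31.0, 23.0], 0.84), ([258.0, 166.0, 24.0, 23.0], 0.8), ([306.0, 272.0, 24.0, 28.0], 0.7)]
air_button []
blow_ring [([401.0, 192.0, 36.0, 31.0], 0.87), ([227.0, 180.0, 142.0, 69.0], 0.68)]
rack [([227.0, 181.0, 140.0, 65.0], 0.74), ([417.0, 189.0, 103.0, 71.0], 0.47)]
station [([418.0, 189.0, 105.0, 72.0], 0.78)]
clear_flask [([177.0, 183.0, 32.0, 23.0], 0.96), ([226.0, 180.0, 142.0, 69.0], 0.27)]
green_flask [([221.0, 176.0, 31.0, 23.0], 0.73)]
```

```bash
python3 - <<'E'
import cv2,numpy as np
a=cv2.imread("pics/scene0.png");b=cv2.imread("pics/top0.png")
cv2.imwrite("pics/v1.png",cv2.resize(a[110:380,180:480],None,fx=2.6,fy=2.2))
cv2.imwrite("pics/v2.png",cv2.resize(b[120:320,130:490],None,fx=2.2,fy=2.2))
E
```

```text
(no output)
```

View pics/v1.png

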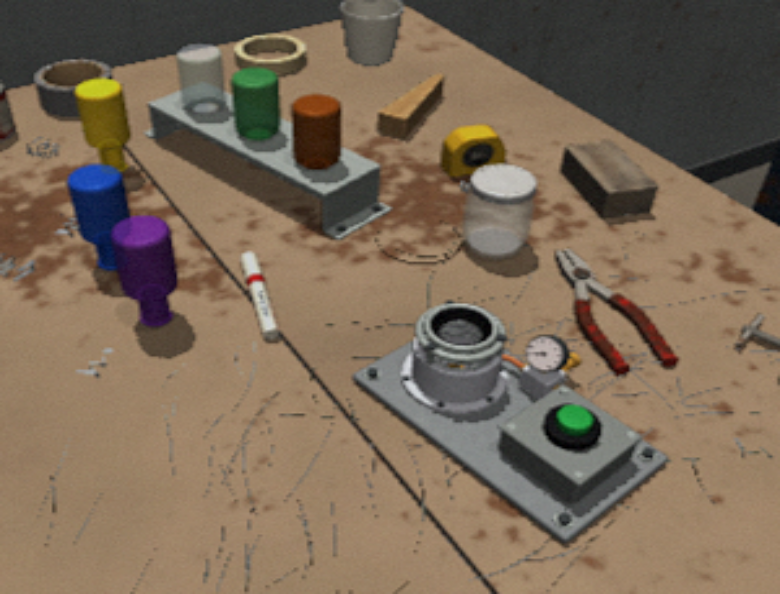

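View pics/v2.png

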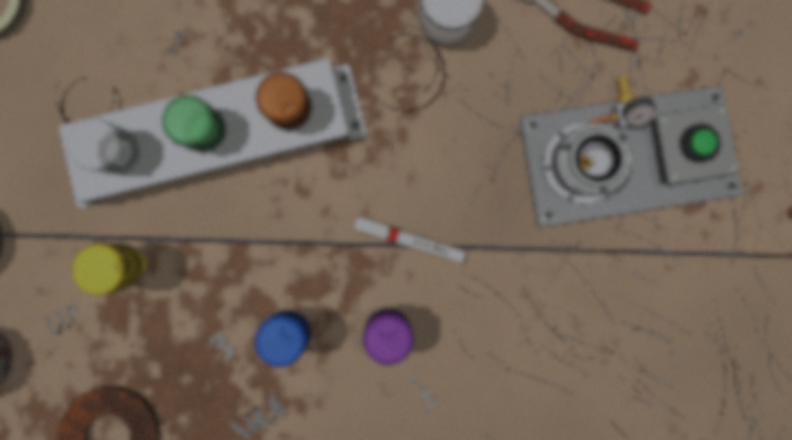

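The top picture shows these candidates: amber (259,166), green (217,175), clear (177,184), blue (258,273), purple (306,272) and yellow (175,242). The amber one is in the rack hole nearest the station, at scene (301,168), and the crop confirms it. The ring is at about (401,191) and the button at about (450,185).

```bash
cat > h.py <<'E'
import cv2,numpy as np
from scipy.optimize import least_squares
from plant import bot
P={c:bot.camera_params(c) for c in("scene","top")}
def proj(c,X):
    p=P[c];q=np.atleast_2d(X)@np.array(p["R"]).T+np.array(p["t"]).ravel()
    return np.c_[p["fx"]*q[:,0]/q[:,2]+p["cx"],p["fy"]*q[:,1]/q[:,2]+p["cy"]]
def plane(c,uv,z):
    p=P[c];R=np.array(p["R"]);C=-R.T@np.array(p["t"]).ravel()
    d=R.T@[(uv[0]-p["cx"])/p["fx"],(uv[1]-p["cy"])/p["fy"],1]
    return C+d*(z-C[2])/d[2]
th=np.linspace(0,2*np.pi,60)
def circ(x,y,z,r):return np.c_[x+r*np.cos(th),y+r*np.sin(th),z+0*th]
def ext(uv):return np.r_[uv.min(0),uv.max(0)]
def blob(im,lo,hi,near,win=30):
    m=cv2.inRange(cv2.cvtColor(im,cv2.COLOR_BGR2HSV),lo,hi);n,l,s,c=cv2.connectedComponentsWithStats(m)
    i=min(range(1,n),key=lambda i:np.hypot(*(c[i]-near))-s[i,4]*.2)
    return s[i],c[i]
E
python3 - <<'E'
from h import *
I={c:cv2.imread(f"pics/{c}0.png") for c in P}
# amber cylinder
A={c:blob(I[c],(5,130,50),(15,255,255),n) for c,n in(("scene",(301,168)),("top",(258,166)))}
print(A)
def f(v):
    r=[]
    for c in P:
        s=A[c][0];m=np.array([s[0],s[1],s[0]+s[2],s[1]+s[3]])-.5
        e=ext(proj(c,np.r_[circ(*v,71,26),circ(*v,147,26),circ(*v,151,23)]));d=e-m
        if c=="scene": d[3]*=.3
        r.append(d)
    return np.concatenate(r)
s=least_squares(f,[600,100],loss="soft_l1");print("amber",s.x,f(s.x).round(1))
G={c:blob(I[c],(45,120,80),(75,255,255),n) for c,n in(("scene",(401,300)),("top",(450,185)))}
print(G)
g=least_squares(lambda v:np.concatenate([(proj(c,v)[0]-G[c][1]) for c in P]),[500,-300,60]);print("button",g.x,g.fun.round(1))
K=[plane("top",(130+a/2.2,120+b/2.2),12) for a,b in((523,118),(722,88),(741,195),(541,225))]
K=np.array(K)[:,:2];print(K.round(),[np.linalg.norm(K[i]-K[i-1]).round() for i in range(4)])
M=np.array([[65,120],[65,-120],[-65,-120],[-65,120.]]);o=K.mean(0);
H=(M.T@(K-o));yaw=np.arctan2(H[0,1]-H[1,0],H[0,0]+H[1,1]);R=np.array([[np.cos(yaw),-np.sin(yaw)],[np.sin(yaw),np.cos(yaw)]])
print("station",o,yaw,"ring",o+R@[0,58],"button",o+R@[0,-64])
for uv in((130+597/2.2,120+155/2.2),): print("ring by px",plane("top",uv,90),plane("top",uv,84))
# ring outer scene ext: detection bbox
b=np.array([355,261,37,31])
cl=plane("scene",(180+461/2.6,110+330/2.2),90);print("ring scene px",cl)
r=np.array([plane("top",(130+a/2.2,120+b/2.2),62)[:2] for a,b in((62,127),(332,60),(347,135),(80,204))]);print(r.round())
E
```

```text
{'scene': (array([292, 153,  19,  34, 486], dtype=int32), array([301.32098765, 167.91769547])), 'top': (array([248, 154,  22,  23, 374], dtype=int32), array([258.04010695, 164.71925134]))}
amber [583.78444306 153.44836517] [-0.1 -0.8  0.3 -0.1 -1.1 -0.8  3.3  3.6]
{'scene': (array([394, 294,  14,  12, 126], dtype=int32), array([400.71428571, 299.35714286])), 'top': (array([444, 179,  12,  11, 107], dtype=int32), array([449.70093458, 184.13084112]))}
button [ 561.4241309  -295.46235893   68.63397438] [ 0.2 -0.  -0.1  0.2]
[[ 589. -107.]
 [ 630. -338.]
 [ 507. -360.]
 [ 467. -130.]] [np.float64(124.0), np.float64(234.0), np.float64(125.0), np.float64(233.0)]
station [ 548.19005037 -233.72569053] 0.17859626236929937 ring [ 537.88644671 -176.64823656] button [ 559.55954407 -296.7077087 ]
ring by px [ 541.36099807 -174.58180097   90.        ] [ 541.90279957 -176.01578267   84.        ]
ring scene px [ 534.2544315 -182.3915317   90.       ]
[[557. 399.]
 [639. 111.]
 [558.  92.]
 [475. 375.]]
```

Call:
jog_arm(dp=[[0,0,0],[0,0,0],[0,0,0],[0,0,0],[0,0,0],[0,0,0]], twist=[10.2,10.2,10.2,10.2,10.2,10.2], jaw=0)

```text
time: 1.55
tool_pos: [117.5, 511.7, 226.8]
tcp_rot: [3.142, -0.0, 1.842]
contact_force: [0.3, 0.3, 0.2]
grip_width: 36.4
finger_force: 0.0
```

```bash
cat > d.py <<'E'
import sys,numpy as np
from plant import bot
o=bot.get_obs();R=None
from scipy.spatial.transform import Rotation as Ro
R=Ro.from_euler("xyz",o["tcp_rot"]).as_matrix();p=np.array(o["tool_pos"])
print(round(o["time"],2),p.round(1),np.round(o["tcp_rot"],3),"F",np.round(o["contact_force"],1),o["grip_width"])
a=np.array(sys.argv[1:],float).reshape(-1,3)
for w in a:
    d=R.T@(w-p);n=int(np.ceil(abs(d).max()/55));print(n,"x",(d/n/1000).round(4).tolist());p=w
E
python3 d.py 420 250 226 480 -100 200 560.5 -296 120
```

```text
1.55 [117.5 511.7 226.8] [ 3.142 -0.     1.842] F [0.3 0.3 0.2] 36.443338647170656
7 x [-0.0476, 0.0316, 0.0001]
7 x [-0.0505, -0.0051, 0.0037]
4 x [-0.0526, 0.0063, 0.02]
```

Call:
jog_arm(dp=[[-0.0476,0.0316,0],[-0.0476,0.0316,0],[-0.0476,0.0316,0],[-0.0476,0.0316,0],[-0.0476,0.0316,0],[-0.0476,0.0316,0],[-0.0476,0.0316,0]], twist=[0,0,0,0,0,0,0])

```text
time: 2.42
tool_pos: [422.7, 250.3, 227.0]
tcp_rot: [3.141, -0.0, 1.848]
contact_force: [1.0, -0.5, -0.2]
grip_width: 0.4
finger_force: 0.0
```

Call:
jog_arm(dp=[[-0.0505,-0.0051,0.004],[-0.0505,-0.0051,0.004],[-0.0505,-0.0051,0.004],[-0.0505,-0.0051,0.004],[-0.0505,-0.0051,0.004],[-0.0505,-0.0051,0.004],[-0.0505,-0.0051,0.004]], twist=[0,0,0,0,0,0,0])

```text
time: 3.3
tool_pos: [483.9, -99.9, 198.8]
tcp_rot: [3.141, 0.0, 1.847]
contact_force: [0.9, 0.1, 0.5]
grip_width: 0.9
finger_force: 0.0
```

```bash
python3 d.py 560.5 -296 120
```

```text
3.3 [483.9 -99.9 198.8] [3.141 0.    1.847] F [0.9 0.1 0.5] 0.8989835243844613
4 x [-0.0524, 0.005, 0.0197]
```

Call:
jog_arm(dp=[[-0.0524,0.005,0.0],[-0.0524,0.005,0.02],[-0.0524,0.005,0.03],[-0.0524,0.005,0.03],[0,0,0]], twist=[0,0,0,0,0])

```text
time: 3.92
tool_pos: [559.0, -296.8, 114.2]
tcp_rot: [-3.138, -0.004, 1.844]
contact_force: [-1.0, 0.3, 0.0]
grip_width: 0.7
finger_force: 0.0
```

```bash
python3 d.py 560.5 -296 80; python3 - <<'E'
from h import *
a=bot.capture("scene");b=bot.capture("top")
cv2.imwrite("pics/v3.png",np.hstack([cv2.resize(a[220:360,320:460],(400,400)),cv2.resize(b[140:240,370:470],(400,400))]))
E
```

```text
3.92 [ 559.  -296.8  114.2] [-3.138 -0.004  1.844] F [-1.   0.3  0. ] 0.6890179186053572
1 x [0.0002, 0.0018, 0.0342]
```

View pics/v3.png

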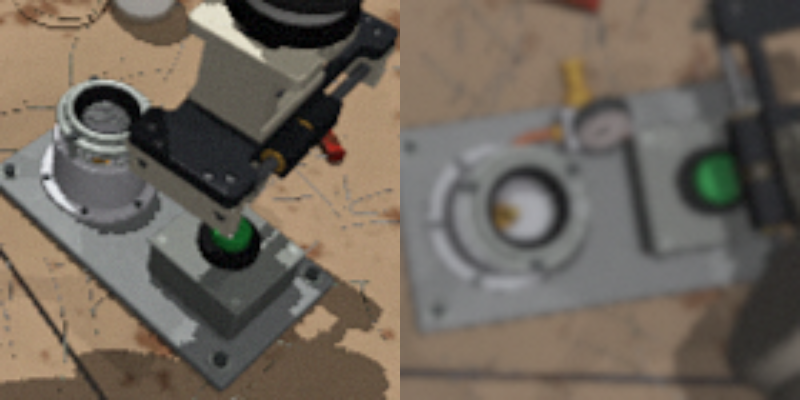

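The tool is above the button, with the fingertip at about (230,225) in the left crop. Next it goes down.

Call:
jog_arm(dp=[[0,0.0015,0.015],[0,0,0.015],[0,0,0.008],[0,0,0.003],[0,0,0.003],[0,0,0]], twist=[0,0,0,0,0,0])

```text
time: 4.78
tool_pos: [561.7, -293.9, 74.7]
tcp_rot: [3.141, 0.0, 1.848]
contact_force: [0.1, 0.3, -0.1]
grip_width: 0.4
finger_force: 0.0
```

Call:
jog_arm(dp=[[0,0,0.003],[0,0,0.003],[0,0,0.003],[0,0,0]], twist=[0,0,0,0])

```text
time: 5.28
tool_pos: [562.0, -294.2, 66.7]
tcp_rot: [3.141, 0.001, 1.848]
contact_force: [-0.8, 0.3, 8.4]
grip_width: 0.1
finger_force: 4.0
```

Call:
jog_arm(dp=[[0,0,0.001],[0,0,0.001],[0,0,0]], twist=[0,0,0])

```text
time: 5.65
tool_pos: [562.1, -294.2, 66.5]
tcp_rot: [3.14, 0.002, 1.848]
contact_force: [-4.8, 2.7, 18.6]
grip_width: 0.6
finger_force: 9.2
```

```bash
python3 - <<'E'
from h import *
a=bot.capture("scene");b=bot.capture("top")
cv2.imwrite("pics/v4.png",np.hstack([cv2.resize(a[270:330,370:430],(400,400)),cv2.resize(b[160:210,420:470],(400,400))]))
for q in((562,-294,66.5),(560,-296,66.5)):print(proj("scene",q),proj("top",q))
E
```

```text
[[400.47304861 299.33498934]] [[448.65316691 184.1579551 ]]
[[400.36284475 300.47563753]] [[449.47784487 185.01267619]]
```

View pics/v4.png

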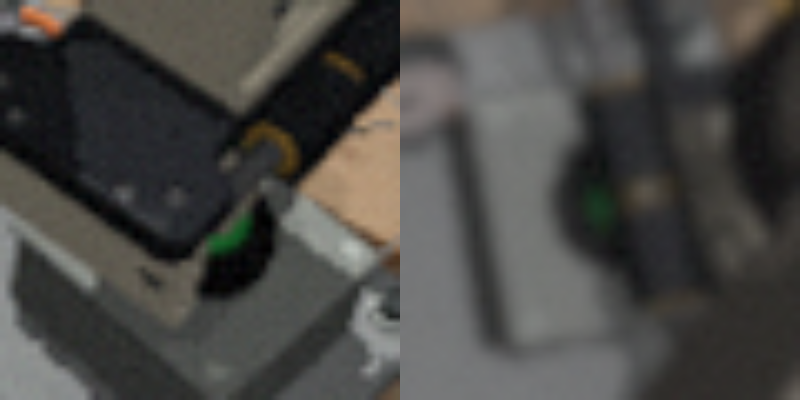

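```bash
python3 - <<'E'
from h import *
a0=cv2.imread("pics/scene0.png");a=bot.capture("scene")
for n,i in(("up",a0),("now",a)):
    m=cv2.inRange(cv2.cvtColor(i,cv2.COLOR_BGR2HSV),(45,110,50),(75,255,255))
    print(n);print("\n".join("".join(".#"[v>0] for v in r) for r in m[290:312,390:412]))
for z in(73,70,67,64):print(z,ext(proj("scene",circ(561,-295.5,z,14))).round(1))
for q in((540,-301,66),(540,-301,50),(520,-305,66)):print(proj("scene",q))
E
```

```text
upTraceback (most recent call last):
  File "<stdin>", line 5, in <module>
  File "<stdin>", line 5, in <genexpr>
  File "<stdin>", line 5, in <genexpr>
TypeError: string indices must be integers, not 'numpy.bool'
```

```bash
python3 - <<'E'
from h import *
a0=cv2.imread("pics/scene0.png");a=bot.capture("scene");cv2.imwrite("pics/s_now.png",a)
for n,i in(("up",a0),("now",a)):
    m=cv2.inRange(cv2.cvtColor(i,cv2.COLOR_BGR2HSV),(45,110,50),(75,255,255))
    print(n);print("\n".join("".join(".#"[int(v>0)] for v in r) for r in m[290:312,390:412]))
for z in(73,70,67,64):print(z,ext(proj("scene",circ(561,-295.5,z,14))).round(1))
for q in((540,-301,66),(540,-301,50),(520,-305,66)):print(proj("scene",q))
E
```

```text
up
......................
......................
......................
......................
.......######.........
......#########.......
.....###########......
....#############.....
....##############....
....##############....
....###############...
.....##############...
.....#############....
......############....
......###########.....
......##########......
........#######.......
..........###.........
......................
......................
......................
......................
now
......................
......................
......................
......................
......................
......................
......................
......................
......................
......................
......................
......................
.................#....
................##....
...............##.....
...........######.....
............####......
............##........
......................
......................
......................
......................
73 [393.9 292.3 408.3 304. ]
70 [393.7 293.2 408.1 304.9]
67 [393.5 294.2 407.8 305.9]
64 [393.3 295.1 407.6 306.8]
[[394.1222819  306.70419934]]
[[392.94553849 311.60383937]]
[[387.39414305 312.58186413]]
```

Call:
jog_arm(dp=[[0,0,-0.0035],[0,0,0]], twist=[0,0])

```text
time: 6.1
tool_pos: [562.0, -294.1, 67.9]
tcp_rot: [3.141, 0.001, 1.848]
contact_force: [-0.5, -0.2, 3.4]
grip_width: 1.0
finger_force: 2.1
```

Call:
jog_arm(dp=[[0,0,-0.0015],[0,0,0]], twist=[0,0])

```text
time: 6.35
tool_pos: [562.0, -294.1, 68.8]
tcp_rot: [3.141, 0.001, 1.848]
contact_force: [1.0, -0.8, 3.3]
grip_width: -0.1
finger_force: 1.8
```

Call:
jog_arm(dp=[[0,0,-0.0015],[0,0,0]], twist=[0,0])

```text
time: 6.6
tool_pos: [561.8, -294.0, 70.2]
tcp_rot: [3.141, 0.0, 1.848]
contact_force: [0.4, -1.3, 2.9]
grip_width: 0.6
finger_force: 1.4
```

Call:
jog_arm(dp=[[0,0,-0.002],[0,0,0]], twist=[0,0])

```text
time: 6.85
tool_pos: [561.4, -293.7, 72.0]
tcp_rot: [-3.141, -0.001, 1.848]
contact_force: [0.1, -0.5, 2.9]
grip_width: 0.3
finger_force: 0.9
```

The force falls off slowly and evenly from 66.5 to about 72.5 mm, so the button reached its full 6 mm and came back up. Next is the amber flask.

Call:
jog_arm(dp=[[0,0,-0.05],[0,0,-0.05],[0,0,-0.03]], twist=[0,0,0], jaw=0.0918)

```text
time: 7.22
tool_pos: [561.5, -293.7, 204.2]
tcp_rot: [3.141, 0.0, 1.848]
contact_force: [0.9, 0.1, 0.2]
grip_width: 25.6
finger_force: 0.0
```

```bash
python3 d.py 583.8 153.4 200; python3 - <<'E'
from h import *
I=bot.capture("top");s,c=blob(I,(45,120,80),(75,255,255),(450,185));print(s,c)
E
```

```text
7.22 [ 561.5 -293.7  204.2] [3.141 0.    1.848] F [0.9 0.1 0.2] 25.632220295400202
8 x [0.053, 0.018, 0.0005]
[444 179  12  12 111] [449.72072072 184.21621622]
```

Call:
jog_arm(dp=[[0.053,0.018,0],[0.053,0.018,0],[0.053,0.018,0],[0.053,0.018,0],[0.053,0.018,0],[0.053,0.018,0],[0.053,0.018,0],[0.053,0.018,0],[0,0,0]], twist=[0,0,0,0,0,0,0,0,0])

```text
time: 8.4
tool_pos: [582.9, 157.1, 200.9]
tcp_rot: [-3.139, -0.001, 1.853]
contact_force: [-0.4, -0.2, 0.1]
grip_width: 91.6
finger_force: 0.0
```

```bash
python3 d.py 583.8 153.4 100;python3 - <<'E'
from h import *
a=bot.capture("scene");b=bot.capture("top")
u=proj("scene",(584,153,151))[0];v=proj("top",(584,153,151))[0];print(u,v)
for i,q in((a,u),(b,v)): cv2.drawMarker(i,(int(q[0]+.5),int(q[1]+.5)),(255,0,255),0,3)
cv2.polylines(a,[proj("scene",circ(584,153,147,26)).round().astype(int)],True,(255,255,0))
cv2.polylines(b,[proj("top",circ(584,153,147,26)).round().astype(int)],True,(255,255,0))
cv2.imwrite("pics/v5.png",np.hstack([cv2.resize(a[110:210,250:350],(400,400)),cv2.resize(b[110:210,210:310],(400,400))]))
E
```

```text
8.4 [582.9 157.1 200.9] [-3.139e+00 -1.000e-03  1.853e+00] F [-0.4 -0.2  0.1] 91.5700459499016
2 x [-0.002, 0.0001, 0.0504]
[301.25494307 156.26326   ] [258.36337277 164.14911491]
```

View pics/v5.png

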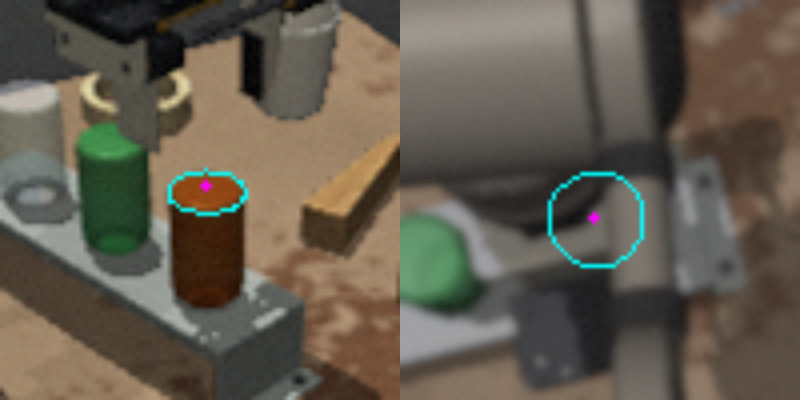

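The cyan model circle lies on the amber base at scene (301,156), and the open fingers straddle it. The tool goes down next.

Call:
jog_arm(dp=[[-0.002,0,0.02],[-0.0015,0,0.02],[0,0,0.02],[0,0,0.02],[0,0,0.02],[0,0,0]], twist=[0,0,0,0,0,0])

```text
time: 9.25
tool_pos: [584.0, 148.0, 100.5]
tcp_rot: [-3.137, -0.0, 1.845]
contact_force: [-0.1, 0.0, 0.2]
grip_width: 91.9
finger_force: 0.0
```

```bash
python3 d.py 583.8 153.4 100
```

```text
9.25 [584.  148.  100.5] [-3.137 -0.     1.845] F [-0.1  0.   0.2] 91.92018897089048
1 x [0.0052, 0.0013, 0.0005]
```

Call:
jog_arm(dp=[[0,0,0],[0,0,0],[0,0,0],[0,0,0]], twist=[0,0,0,0])

```text
time: 9.75
tool_pos: [585.3, 150.0, 102.6]
tcp_rot: [3.141, 0.0, 1.848]
contact_force: [0.0, -0.1, -0.2]
grip_width: 92.1
finger_force: 0.0
```

```bash
python3 d.py 583.8 153.4 100
```

```text
9.75 [585.3 150.  102.6] [3.141 0.    1.848] F [ 0.  -0.1 -0.2] 92.05369111201742
1 x [0.0037, -0.0006, 0.0026]
```

Call:
jog_arm(dp=[[0.0035,-0.001,0.0025],[0,0,0]], twist=[0,0])

```text
time: 10.0
tool_pos: [582.9, 153.4, 99.4]
tcp_rot: [-3.141, -0.0, 1.848]
contact_force: [0.5, -0.5, -1.1]
grip_width: 91.9
finger_force: 0.0
```

Call:
jog_arm(dp=[[0,0,0],[0,0,0],[0,0,0],[0,0,0],[0,0,0],[0,0,0]], twist=[0,0,0,0,0,0], jaw=0.04)

```text
time: 10.75
tool_pos: [584.5, 153.2, 100.6]
tcp_rot: [3.138, 0.0, 1.848]
contact_force: [4.6, 1.1, 3.7]
grip_width: 52.0
finger_force: 29.5
```

Call:
jog_arm(dp=[[0,0,-0.01],[0,0,-0.02],[0,0,-0.02],[0,0,-0.02],[0,0,-0.02],[0,0,-0.02],[0,0,-0.01],[0,0,0],[0,0,0]], twist=[0,0,0,0,0,0,0,0,0])

```text
time: 11.88
tool_pos: [582.6, 153.0, 218.6]
tcp_rot: [-3.139, -0.0, 1.848]
contact_force: [-0.6, -0.5, -0.5]
grip_width: 52.0
finger_force: 29.4
```

```bash
python3 d.py 538.5 -176 215; python3 - <<'E'
from h import *
# ring centre: fit hole circles in the clean top and scene pictures
def f(v,show=0):
    pass
for c,w in(("top",(375,165,425,215)),("scene",(330,240,380,290))):
    i=cv2.imread(f"pics/{c}0.png")[w[1]:w[3],w[0]:w[2]]
    cv2.imwrite(f"pics/r_{c}.png",i)
R=[]
for c in P:
    i=cv2.imread(f"pics/{c}0.png")
    for x,y in((538,-176.6),(541,-175)):
        cc=i.copy()
        big=cv2.resize(cc,None,fx=8,fy=8)
        q=proj(c,(x,y,90))[0]
        for z,r in((90,38),(90,24),(78,17)):
            cv2.polylines(big,[((proj(c,circ(x,y,z,r))+.5)*8-.5).round().astype(int)],True,(255,0,255))
        u,v=(q*8).astype(int);R.append(cv2.resize(big[v-160:v+160,u-200:u+200],(400,300)))
cv2.imwrite("pics/v6.png",np.vstack([np.hstack(R[:2]),np.hstack(R[2:])]))
E
```

```text
11.88 [582.6 153.  218.6] [-3.139 -0.     1.848] F [-0.6 -0.5 -0.5] 51.994420547194885
6 x [-0.0507, -0.0221, 0.0006]
```

View pics/v6.png

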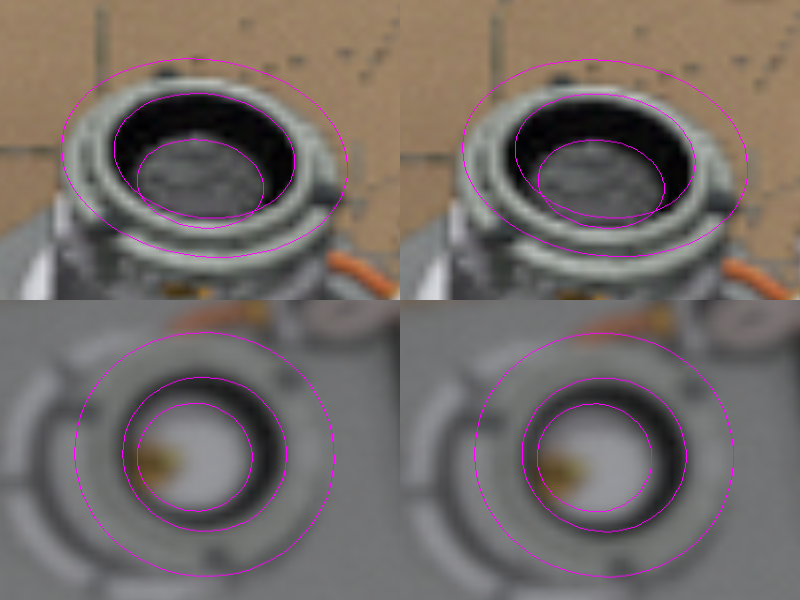

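Both overlays agree on (538,-176.6): the funnel mouth fits in scene and top. The flask goes above the ring.

Call:
jog_arm(dp=[[-0.0253,-0.011,0],[-0.0507,-0.022,0],[-0.0507,-0.022,0],[-0.0507,-0.022,0],[-0.0507,-0.022,0],[-0.0507,-0.022,0],[-0.0253,-0.011,0],[0,0,0],[0,0,0],[0,0,0]], twist=[0,0,0,0,0,0,0,0,0,0])

```text
time: 13.12
tool_pos: [539.6, -174.2, 219.5]
tcp_rot: [-3.141, -0.001, 1.849]
contact_force: [0.2, -0.0, -0.4]
grip_width: 52.3
finger_force: 29.4
```

```bash
python3 d.py 538 -176.5 190; python3 - <<'E'
from h import *
a=bot.capture("scene");o=bot.get_obs();p=np.array(o["tool_pos"])
q=proj("scene",p)[0];big=cv2.resize(a,None,fx=6,fy=6)
x,y,z=p;m=z-81
for r,h in((14,m),(14,m+40),(26,m+52),(26,m+128)):
    cv2.polylines(big,[((proj("scene",circ(x,y,h,r))+.5)*6-.5).round().astype(int)],True,(255,255,0))
u,v=(q*6).astype(int);cv2.imwrite("pics/v7.png",big[v-200:v+400,u-300:u+300])
E
```

```text
13.12 [ 539.6 -174.2  219.5] [-3.141e+00 -1.000e-03  1.849e+00] F [ 0.2 -0.  -0.4] 52.342982793025435
1 x [-0.0018, -0.0021, 0.0295]
```

View pics/v7.png

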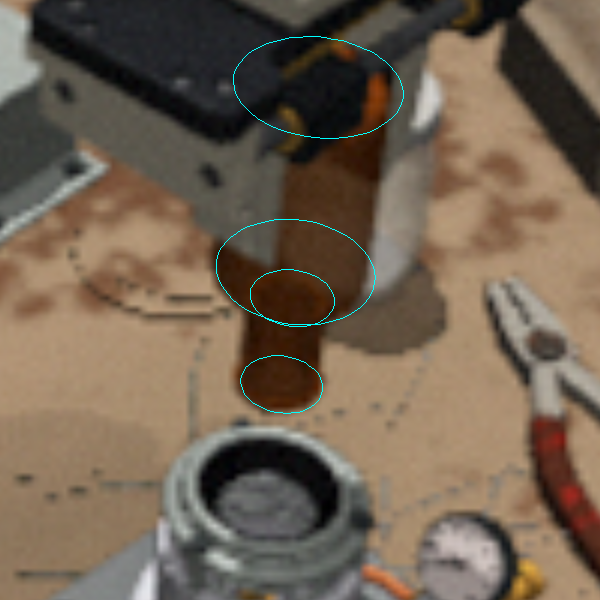

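The projected flask outline fits: its mouth is at (281,384), upright and straight above the ring.

Call:
jog_arm(dp=[[-0.0018,-0.002,0.02],[0,0,0.02],[0,0,0.02],[0,0,0.01],[0,0,0],[0,0,0],[0,0,0]], twist=[0,0,0,0,0,0,0])

```text
time: 14.05
tool_pos: [538.4, -178.0, 150.5]
tcp_rot: [3.14, 0.001, 1.848]
contact_force: [-0.1, 0.5, -1.1]
grip_width: 52.6
finger_force: 29.4
```

```bash
python3 d.py 538 -176.5 122
```

```text
14.05 [ 538.4 -178.   150.5] [3.140e+00 1.000e-03 1.848e+00] F [-0.1  0.5 -1.1] 52.6237640592808
1 x [0.0016, -0.0001, 0.0285]
```

Call:
jog_arm(dp=[[0.001,0,0.008],[0,0,0.008],[0,0,0.006],[0,0,0],[0,0,0]], twist=[0,0,0,0,0])

```text
time: 14.68
tool_pos: [537.9, -176.9, 127.8]
tcp_rot: [3.141, 0.0, 1.848]
contact_force: [-0.1, -0.5, -1.2]
grip_width: 52.1
finger_force: 29.4
```

Call:
jog_arm(dp=[[0,0,0.004],[0,0,0.004],[0,0,0],[0,0,0]], twist=[0,0,0,0])

```text
time: 15.18
tool_pos: [538.3, -177.2, 120.3]
tcp_rot: [3.14, 0.001, 1.848]
contact_force: [1.8, -1.5, 3.7]
grip_width: 52.3
finger_force: 29.4
```

Call:
jog_arm(dp=[[0,0,0.003],[0,0,0.003],[0,0,0.003],[0,0,0],[0,0,0]], twist=[0,0,0,0,0])

```text
time: 15.8
tool_pos: [538.5, -177.2, 111.3]
tcp_rot: [3.14, 0.001, 1.848]
contact_force: [3.0, -1.3, 6.5]
grip_width: 51.9
finger_force: 29.5
```

Call:
jog_arm(dp=[[0,0,0.002],[0,0,0.0015],[0,0,0],[0,0,0]], twist=[0,0,0,0])

```text
time: 16.3
tool_pos: [538.7, -177.3, 108.0]
tcp_rot: [3.139, 0.002, 1.848]
contact_force: [2.5, -2.5, 7.9]
grip_width: 51.9
finger_force: 29.6
```

Call:
jog_arm(dp=[[0,0,0.001],[0,0,0.001],[0,0,0]], twist=[0,0,0])

```text
time: 16.68
tool_pos: [539.4, -177.4, 106.8]
tcp_rot: [3.138, 0.003, 1.847]
contact_force: [2.9, -1.0, 10.6]
grip_width: 51.9
finger_force: 29.9
```

Call:
jog_arm(dp=[[0,0,0.001],[0,0,0],[0,0,0]], twist=[0,0,0])

```text
time: 17.05
tool_pos: [539.7, -177.6, 106.4]
tcp_rot: [3.137, 0.004, 1.847]
contact_force: [1.9, -1.0, 14.8]
grip_width: 51.9
finger_force: 29.9
```

Call:
jog_arm(dp=[[0,0,0.0003],[0,0,0],[0,0,0],[0,0,0],[0,0,0],[0,0,0],[0,0,0],[0,0,0]], twist=[0,0,0,0,0,0,0,0])

```text
time: 18.05
tool_pos: [539.8, -177.6, 106.4]
tcp_rot: [3.137, 0.004, 1.847]
contact_force: [2.2, 0.2, 16.9]
grip_width: 51.7
finger_force: 29.9
```

```bash
python3 - <<'E'
from h import *
a=bot.capture("scene");cv2.imwrite("pics/v8.png",np.hstack([cv2.resize(a[200:340,300:440],(560,560)),cv2.resize(a[130:230,220:320],(240,560))]))
E
```

```text
(no output)
```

View pics/v8.png

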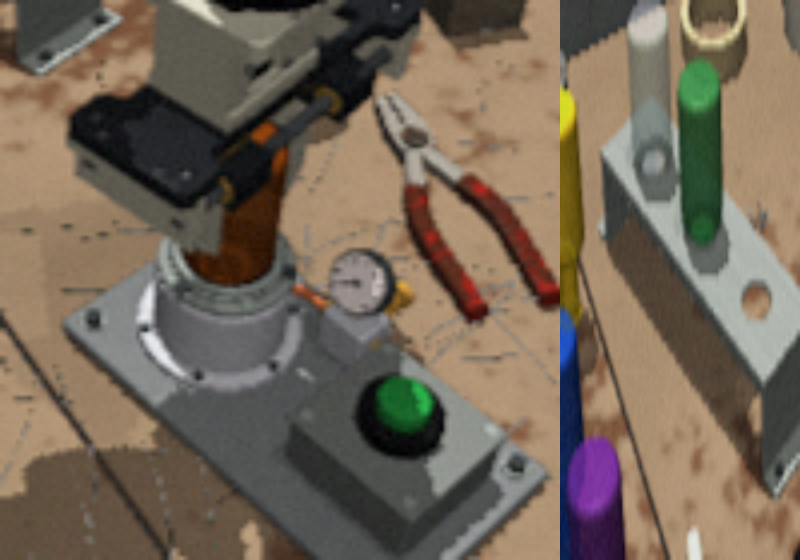

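The amber flask sits upright in the ring at (240,260). The ring is down on the cup with no gap, the button is up at (403,403), and the clear and green flasks still hang in the rack. The force is steady at 17 N, so I'm handing in.

```bash
python3 -c "
from plant import bot
print(bot.close_job())"
```

```text
the job is handed in; nothing more can be done
None
```

The job is handed in at about 18 s: I pushed the green button fully down and it came back up, and the gripper is holding the amber flask neck down and upright over the nozzle, with the ring on its stop at a steady 17 N; the other flasks, the marker and the jar were not touched.

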